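# Gauge the depth of a blind bore and set the cursor

### The job

Take the depth rod from its stand and slide it, plain tip first, into the bore of the clamped block until it bottoms. Leave it there, then read how much sticks out by sliding the cursor along the rail until its pointer is level with the outer end face of the rod's head, and let go.

Things in the scene. Friction and masses are not known exactly. Their poses are not given: they have to be found in the camera images.
- bore_mouth (a point): Centre of the bore's mouth, in the front face of a bare aluminium block (125 long, 54 wide, top 80 above the bench). The bore is horizontal, axis 55 above the bench, diameter 19 with a 3 mm chamfer; it is blind: a hard flat bottom, 60 to 100 deep, not known beforehand. x points out of the bore along its axis, z is up.
- gauge: Grey base plate, 320 x 165 x 12, fixed to the bench, carrying block and rail. Origin on the bench under bore_mouth, same axes. A 90 degree vee rest, 8 thick, 34 wide, its arms about as high as the bore axis, stands 38 in front of the mouth and carries the rod about 1 mm below the bore axis.
- pointer (a point): Tip of the cursor's pointer, a 3 thick steel blade standing across the bore direction; 17 to the side of the bore axis (+y of bore_mouth), 55 above the bench; same axes as bore_mouth. It passes beside the rod without touching it.
- cursor_knob (a point): The cursor's grip: a black upright block 22 x 22, top 88 above the bench, standing on a 34 x 30 carriage whose top is 46 above the bench; this point is on its axis, 14 below its top. Same axes as bore_mouth; 95 from the bore axis on the +y side.
- cursor (a joint): Position of the cursor on its rail, m: distance of the pointer from the block's front face along the x axis of bore_mouth (0 level with the face, 0.155 far out). It slides against about 1.5 N of friction and stays where it is left. It starts between 0.005 and 0.03.
- rod_head (a point): Centre of the thick ringed head (22 diameter, 30 long) of the depth rod: round steel, 180 long overall, about 0.14 kg; the other 150 is a plain shank of 16 diameter. x runs along the rod from tip to head.
- rod_end (a point): Centre of the outer end face of the rod's head, 15 from rod_head; axes as rod_head.
- rod_tip (a point): Centre of the plain tip face of the rod, 165 from rod_head; axes as rod_head.
- rod_stand: Small grey stand, base 105 x 56 x 8, origin on the bench under its centre. The rod starts lying level in its two vee notches, axis 45 above the bench, x axes alike; the notches are 40 and 115 from the centre of the head, which overhangs the stand's +x end.

How it is judged:
By the outcome, as a careful person would: the job done as asked, in the order asked, and still so for the second after the job is handed in, with the robot touching nothing.
It also fails if it takes over 53 s, if anything falls off the work surface, if the arm or the gripper's body presses on something with over 40 N, if the wrist force passes 120 N, or if a joint passes its speed limit or range.

### The arm

A 6-joint arm with a two-finger parallel gripper is mounted at the origin on a cart in front of the work surface, level with it; the furniture and walls round the work are solid. World frame = base frame: x ahead of the robot, y to its left, z up, the work surface at z = 0. Lengths are in mm, angles in rad, forces in N, time in s.
With the tool pointing down it reaches from about 350 to 875 mm from the base axis. Payload 4.2 kg.
Tool frame: the origin (TCP) lies on the mounting face of the last link; the fingertips stand 173 mm ahead of it and the grasp point (between the pads) lies 155 mm ahead of it; z points along the fingers, y is the direction in which the jaws open and shut (so a half turn about z gives the same grasp; the last joint's range is limited). The gripper opens to 85 mm and grips with 20 to 120 N. Pads are 22 mm wide; open, the fingers measure 114 mm over their backs; the gripper's body (76 mm by 85 mm) begins 54 mm behind the grasp point. The pads swing forward as they close: fully open they stand 13 mm farther back than shut.
Start: joints at [1.517, 0.385, 0.008, 0, -1.194, -0.259], TCP at [192.295, 594.662, 404.712] pointing down, gripper open.
Joint ranges: [-3.14, 3.14], [-1.21, 2.06], [-1.07, 1.41], [-3.16, 2.05], [-2.99, -0.16], [-3.1, 3.1]. Speed limits (rad/s): [2.79, 2.79, 3.14, 3.14, 3.14, 3.14].

### API

Orientations are given as a unit quaternion [x, y, z, w].
In Python, from bench import arm gives the robot as it stands. The module is installed in compiled form; this text tells all that it offers.
- The arm moves only by the tool play_rows, never from a script. Its argument "moves" is a list of rows, each a list of 3 entries, a list of its own where there are three numbers: the shift along the world's x, y, z in units of 30 cm (1.0 is 30 cm), then the turn about the world's z in units of 30 degrees (1.0 is 30 degrees), then the gripper's target within -1 to 1 (shut at 1, half-way at 0, fully open at -1). In form: [[[x, y, z], turn, jaw], ...]. A call has 1 to 12 rows; each row is the pose to reach, as a shift and turn from the pose measured when the call began; what a row does not reach only later rows make up. A row lasts 1/8 s, in which the tool goes at most 62.5 mm and 10.7 degrees, less where a joint would pass 70% of its speed; a pose out of reach is approached as far as the arm can. A call with a number of a shift or a turn outside -1 to 1 is refused whole. A call with a gripper value outside its range is refused whole. The fingers move at their own pace and stop on an object; the grip force is fixed at half the most. Time passes only in rows, so rows that repeat a pose let the fingers close. It gives the time, the measured TCP pose, the force and the opening at its end, in the units of the state.
- arm.read_state(): the state, without advancing time (a new reading comes with each control period).
- arm.get_image(name): name is "scene" or "top" or "wrist"; returns a dict with "pixels" (420x560x3 uint8, red, green, blue), "vfov" (degrees; the focal length in pixels is half the picture's height over the tangent of half this angle, whatever the lens; pixels are square), "cx", "cy" (the principal point, pixels), "dist" ([k1, k2, p1, p2, k3] as OpenCV has them; the pictures are not rectified), "xyz" and "rotation" of the camera in the world. Camera axes: x right, y up, looking along -z (the intrinsics and any distortion apply to the point x, -y, -z); pixel columns grow to the right and rows downward; lengths in mm; the calibration is good to about 2 mm. A picture is of the moment at which its call begins. There is no depth.
- arm.job_done(): hands the job in, once; it reports no verdict.
Trained networks look in a picture, given as the dict that the camera call returned (one of the last four; its "shot" number tells which), for a name from the list of things; names that differ only in an ending like _2 or _b are one class to them, and where a whole thing is asked for, a point or a joint stands for the part that bears it (a point fixed in the world has none). Each returns a list of dicts, best first, with "conf" (0 to 1); they miss things now and then, are a little off and sometimes report something else, mostly with a low value. They report only what shows in the picture. A call takes as long as a camera call.
- arm.look_for(name, picture): "centre" ([x, y, z] in mm, in world coordinates, good to about 4 mm: the middle of the surface that is visible of it).
The state is a dict: "clock": time; "joints": joint angles; "joint_vel": joint speeds; "joint_efforts": joint torques, N m; "position": TCP position; "ee_rot": TCP orientation; "contact_force": force on the tool from outside, world axes, zero at the start; "wrist_torque": the same for the moment, N m; "gripper_width": finger opening in mm.
Only numpy, scipy, OpenCV 4.12 (cv2) and the standard library are available. Lean on these libraries where they do the work, as an engineer would, in place of code of your own. Each camera call takes 0.05 s, during which the arm holds its last target.

## Working session

There is one attempt and no reset: what is moved stays moved. The work goes in short steps, Python scripts to look and compute and a tool call to move; the robot and the scene stay as the last step left them, time stands still between calls to the robot, and variables do not carry over. Pictures are saved under pics/ and viewed, and the job is handed in when it is done.

Besides the shell and the picture viewer there is one more tool, called after "Request:" as a command line: name --argument value ..., lists and objects as JSON in quotes. play_rows: Moves the arm, as the interface text tells. Shifts and turns lie within -1 to 1; 1 stands for 30 cm of shift or 30 degrees of turn. Its arguments: {"type":"object","properties":{"moves":{"type":"array"}},"required":["moves"]}

```bash
mkdir -p pics; ls; python3 - <<'E'
from bench import arm
import cv2
s=arm.read_state();print(s)
for n in ["scene","top","wrist"]:
    p=arm.get_image(n)
    cv2.imwrite(f"pics/{n}0.png",p["pixels"][:,:,::-1])
    print(n,{k:v for k,v in p.items() if k!="pixels"})
    for t in ["bore_mouth","gauge","pointer","cursor_knob","rod_head","rod_end","rod_tip","rod_stand"]:
        r=arm.look_for(t,p)
        print(t,[(x["centre"],x["conf"]) for x in r[:2]])
E
```

```text
pics
{'clock': 0.0, 'joints': array([ 1.51658498e+00,  3.85528989e-01,  6.61972324e-03, -5.33061958e-04,
       -1.19400693e+00, -2.58576457e-01]), 'joint_vel': array([-9.09789925e-04, -4.77355187e-05, -3.60926458e-04,  1.55140749e-03,
        7.58129137e-04,  6.07008617e-04]), 'joint_efforts': array([ 5.36576181e-05, -3.92294669e+01,  1.88399345e+01,  4.18605968e+00,
       -4.62297321e-03,  7.79626902e-06]), 'position': array([192.23220346, 594.47369903, 403.63037928]), 'ee_rot': array([ 9.87779475e-01, -1.55854174e-01, -1.38319254e-04,  1.07967603e-03]), 'contact_force': array([ 0.5056675 , -0.99165906,  0.39083547]), 'wrist_torque': array([ 0.00430309, -0.07430336, -0.04665619]), 'gripper_width': 85.69804052986422}
scene {'vfov': 44.16397384499231, 'cx': 269.06479746232833, 'cy': 212.9699318670424, 'dist': array([-0.1307612,  0.       ,  0.       ,  0.       ,  0.       ]), 'xyz': array([-146.9390724 , -963.17133459,  645.93476916]), 'rotation': array([ 0.49146692, -0.1648423 , -0.28830868,  0.80508719]), 'shot': 1}
bore_mouth [([544.5, 120.0, 18.9], 0.93)]
gauge [([542.9, 118.2,
[... 652 characters left out ...]
4.9], 0.89)]
gauge [([567.1, 131.9, 14.1], 0.56)]
pointer [([618.3, 127.1, 52.8], 0.75)]
cursor_knob [([622.9, 130.7, 48.9], 0.72)]
rod_head [([552.6, -248.1, 48.3], 0.58)]
rod_end [([553.7, -249.1, 49.3], 0.74)]
rod_tip [([551.0, -251.7, 50.9], 0.77)]
rod_stand [([546.4, -240.9, 12.5], 0.78)]
wrist {'vfov': 66.73548537260896, 'cx': 277.33196059330857, 'cy': 211.76399481218783, 'dist': array([-0.06509999,  0.        ,  0.        ,  0.        ,  0.        ]), 'xyz': array([261.56420814, 571.14794653, 373.78958588]), 'rotation': array([ 0.08422029, -0.11624771,  0.80024347, -0.58224033]), 'shot': 3}
bore_mouth []
gauge []
pointer []
cursor_knob []
rod_head []
rod_end []
rod_tip []
rod_stand []
```

View pics/scene0.png

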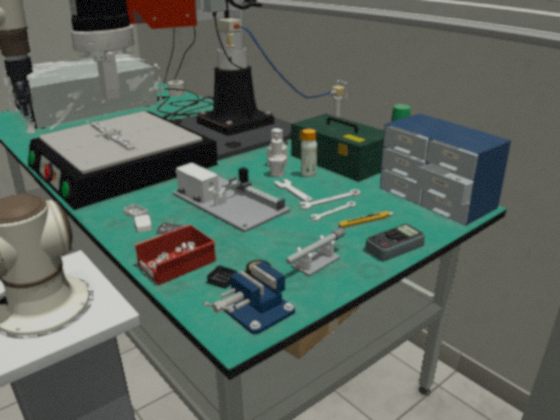

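View pics/top0.png

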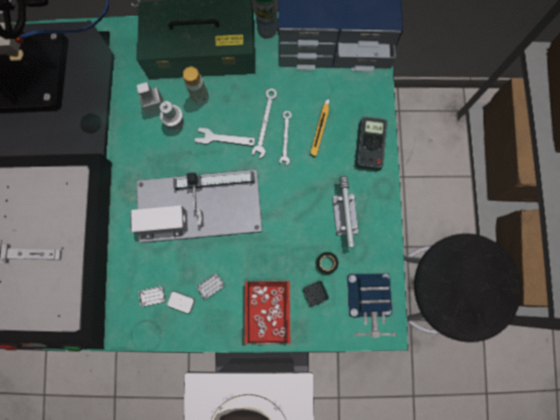

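```bash
python3 - <<'E'
import cv2
a=cv2.imread("pics/top0.png");
print(a.shape)
E
```

```text
(420, 560, 3)
```

```bash
cat > h.py <<'E'
import numpy as np, cv2
from scipy.spatial.transform import Rotation as R
from bench import arm
def K(p):
    f=p["pixels"].shape[0]/2/np.tan(np.radians(p["vfov"]/2)); return np.array([[f,0,p["cx"]],[0,f,p["cy"]],[0,0,1.]])
def proj(p,X):
    Rm=R.from_quat(p["rotation"]).as_matrix()@np.diag([1,-1,-1]); X=np.atleast_2d(np.array(X,float))
    c=(X-p["xyz"])@Rm
    return cv2.projectPoints(c.reshape(-1,1,3),np.zeros(3),np.zeros(3),K(p),np.array(p["dist"]))[0].reshape(-1,2)
def ray(p,uv):
    Rm=R.from_quat(p["rotation"]).as_matrix()@np.diag([1,-1,-1])
    n=cv2.undistortPoints(np.array(uv,float).reshape(-1,1,2),K(p),np.array(p["dist"])).reshape(-1,2)
    return np.c_[n,np.ones(len(n))]@Rm.T
def onz(p,uv,z):
    d=ray(p,uv); return p["xyz"]+d*((z-p["xyz"][2])/d[:,2])[:,None]
def crop(p,x0,y0,w,h,s,name):
    c=cv2.resize(p["pixels"][y0:y0+h,x0:x0+w,::-1],None,fx=s,fy=s,interpolation=cv2.INTER_CUBIC); cv2.imwrite("pics/"+name,c)
def save(p,name): cv2.imwrite("pics/"+name,np.ascontiguousarray(p["pixels"][:,:,::-1]))
def dump(p,f): np.save(f,p,allow_pickle=True)
def load(f): return np.load(f,allow_pickle=True).item()
E
python3 - <<'E'
from h import *
p=arm.get_image("top"); dump(p,"top0.npy"); crop(p,125,160,150,90,5,"t1.png"); crop(p,315,165,65,95,6,"t2.png")
print(arm.read_state()["clock"])
E
```

```text
1.4
```

View pics/t1.png

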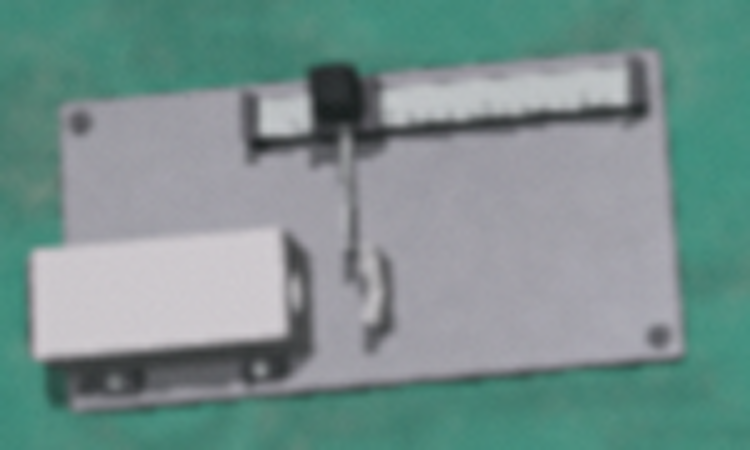

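View pics/t2.png

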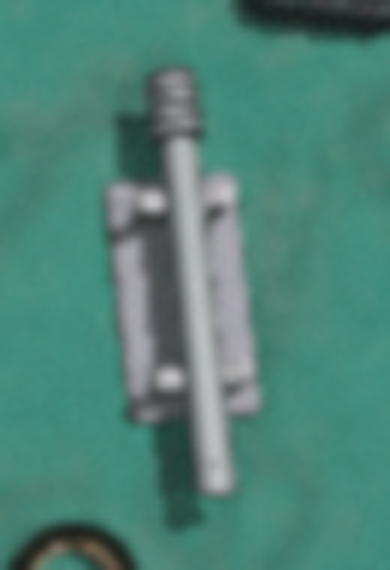

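```bash
python3 - <<'E'
from h import *
p=load("top0.npy")
b=onz(p,[(181.2,206),(182.4,228.8),(131.4,210),(132,231.6)],80);print(b.round(1))
print("sizes",np.linalg.norm(b[0]-b[1]),np.linalg.norm(b[0]-b[2]),np.linalg.norm(b[1]-b[3]))
f=(b[0]+b[1])/2;k=(b[2]+b[3])/2;d=f-k;print("front",f,"ang",np.degrees(np.arctan2(d[1],d[0])))
g=onz(p,[(137.6,180.8),(256.4,170),(262,230.4),(139.4,241.6)],12);print(g.round(1))
print(np.linalg.norm(np.diff(g,axis=0),axis=1)); 
for d in (g[1]-g[0],g[2]-g[3]): print("ang",np.degrees(np.arctan2(d[1],d[0])))
r=onz(p,[(343.7,176.7),(351,246.7)],46);print(r.round(1)); d=r[0]-r[1];print(np.linalg.norm(d),np.degrees(np.arctan2(d[1],d[0])))
s=arm.read_state();print(s["clock"],R.from_quat(s["ee_rot"]).as_matrix().round(3))
E
```

```text
[[556.9 160.   80. ]
 [500.4 155.3  80. ]
 [548.  284.   80. ]
 [494.3 279.9  80. ]]
sizes 56.67299601283678 124.3297393148385 124.69526404833678
front [528.665565   157.65762316  80.        ] ang -86.53968984576315
[[638.9 293.7  12. ]
 [664.4 -20.3  12. ]
 [504.6 -35.1  12. ]
 [477.7 281.3  12. ]]
[315.09323419 160.43259823 317.49262172]
ang -85.35785757208578
ang -85.13218349995377
[[ 635.6 -244.2   46. ]
 [ 457.2 -256.8   46. ]]
178.7643036978162 4.048619244599594
1.4 [[ 0.951 -0.308  0.   ]
 [-0.308 -0.951 -0.   ]
 [ 0.     0.    -1.   ]]
```

Request:
play_rows --moves '[[[0.48,-0.93,0],0.73,-1],[[0.48,-0.93,0],0.73,-1],[[0.48,-0.93,0],0.73,-1],[[0.48,-0.93,0],0.73,-1],[[0.48,-0.93,0],0.73,-1],[[0.48,-0.93,0],0.73,-1]]'

```text
clock: 2.15
position: [337.2, 312.4, 405.2]
ee_rot: [0.999, 0.032, 0.0, -0.0]
contact_force: [-1.1, 1.4, 0.3]
gripper_width: 85.7
```

Request:
play_rows --moves '[[[0.48,-0.93,0],0,-1],[[0.48,-0.93,0],0,-1],[[0.48,-0.93,0],0,-1],[[0.48,-0.93,0],0,-1],[[0.48,-0.93,0],0,-1],[[0.48,-0.93,0],0,-1]]'

```text
clock: 2.9
position: [482.7, 31.0, 404.9]
ee_rot: [1.0, 0.03, 0.0, 0.0]
contact_force: [0.1, 0.4, -0.3]
gripper_width: 85.4
```

Request:
play_rows --moves '[[[0.46,-0.92,-0.15],0,-1],[[0.46,-0.92,-0.15],0,-1],[[0.46,-0.92,-0.25],0,-1],[[0.46,-0.92,-0.25],0,-1],[[0.46,-0.92,-0.25],0,-1],[[0.46,-0.92,-0.25],0,-1],[[0.46,-0.92,-0.25],0,-1]]'

```text
clock: 3.78
position: [621.2, -244.2, 329.1]
ee_rot: [1.0, 0.03, -0.001, -0.0]
contact_force: [-0.7, 0.1, 0.1]
gripper_width: 85.2
```

```bash
python3 - <<'E'
from h import *
p=arm.get_image("wrist"); dump(p,"w1.npy"); save(p,"w1.png")
s=arm.read_state();print(s["position"],s["joints"],p["xyz"],s["clock"],s["contact_force"])
print(proj(p,[[620.6,-245.3,45],[635.6,-244.2,45],[457,-256.8,45]]))
for t in ["rod_head","rod_end","rod_tip"]: print(t,[(x["centre"],x["conf"]) for x in arm.look_for(t,p)[:2]])
E
```

```text
[ 620.99826199 -243.50836244  330.0608711 ] [-1.31802386e-01  5.10078757e-01  1.81962081e-02 -1.45621289e-04
 -1.07874118e+00  1.76343555e+00] [ 693.83865166 -241.06093127  298.06738913] 3.825 [0.78282718 0.34068241 0.65106443]
[[277.39389942 209.58958729]
 [277.14459563 191.82428581]
 [279.12612462 368.89100854]]
rod_head [([577.1, -245.0, 48.8], 0.8)]
rod_end [([577.4, -249.1, 53.7], 0.58)]
rod_tip [([574.7, -249.7, 49.8], 0.63)]
```

View pics/w1.png

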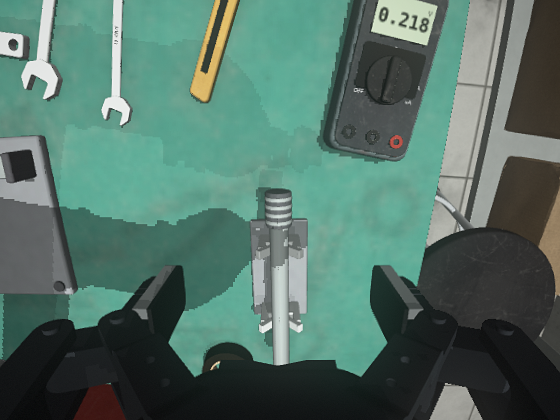

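Request:
play_rows --moves '[[[0,-0.007,-0.2],0,-1],[[0,-0.007,-0.35],0,-1],[[0,-0.007,-0.42],0,-1],[[0,-0.007,-0.438],0,-1],[[0,-0.007,-0.438],0,-1],[[0,-0.007,-0.438],0,-1]]'

```text
clock: 4.72
position: [621.2, -245.1, 201.8]
ee_rot: [1.0, 0.031, 0.003, 0.001]
contact_force: [0.4, 0.3, -0.1]
gripper_width: 85.3
```

```bash
python3 - <<'E'
from h import *
p=arm.get_image("wrist"); dump(p,"w2.npy"); save(p,"w2.png")
s=arm.read_state();print(s["position"],s["clock"],s["contact_force"])
E
```

```text
[ 621.13091689 -245.24771664  201.60323802] 4.775 [-0.17517921  0.27367785 -0.72998051]
```

View pics/w2.png

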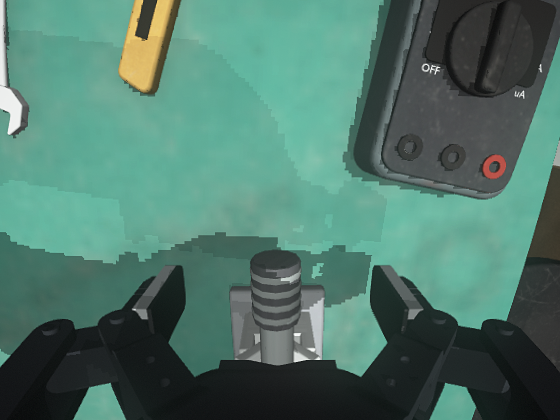

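Request:
play_rows --moves '[[[0,0,0],0,1],[[0,0,0],0,1],[[0,0,0],0,1],[[0,0,0],0,1],[[0,0,0],0,1],[[0,0,0],0,1]]'

```text
clock: 5.52
position: [621.2, -245.1, 201.6]
ee_rot: [1.0, 0.031, 0.002, 0.0]
contact_force: [-0.3, 1.3, 1.4]
gripper_width: 20.2
```

Request:
play_rows --moves '[[[0,0,0],0,1],[[0,0,0],0,1],[[0,0,0.05],0,1],[[0,0,0.15],0,1],[[0,0,0.3],0,1],[[0,0,0.4],0,1],[[0,0,0.4],0,1]]'

```text
clock: 6.4
position: [621.6, -245.4, 325.7]
ee_rot: [0.999, 0.031, 0.006, 0.001]
contact_force: [1.0, 1.1, -2.2]
gripper_width: 20.0
```

```bash
python3 - <<'E'
from h import *
p=arm.get_image("wrist"); dump(p,"w3.npy"); save(p,"w3.png")
q=arm.get_image("scene"); dump(q,"s3.npy"); crop(q,260,180,160,110,5,"s3.png")
s=arm.read_state();print(s["position"],s["clock"],s["contact_force"],s["gripper_width"])
E
```

```text
[ 620.61975452 -245.07134846  321.29209636] 6.5 [-0.38813355 -0.06067944 -3.07174197] 20.499105191036094
```

View pics/w3.png

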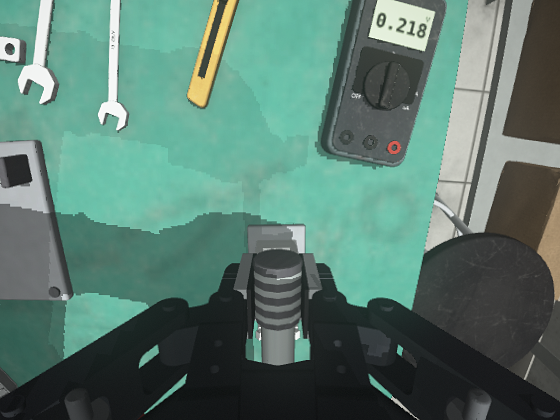

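View pics/s3.png

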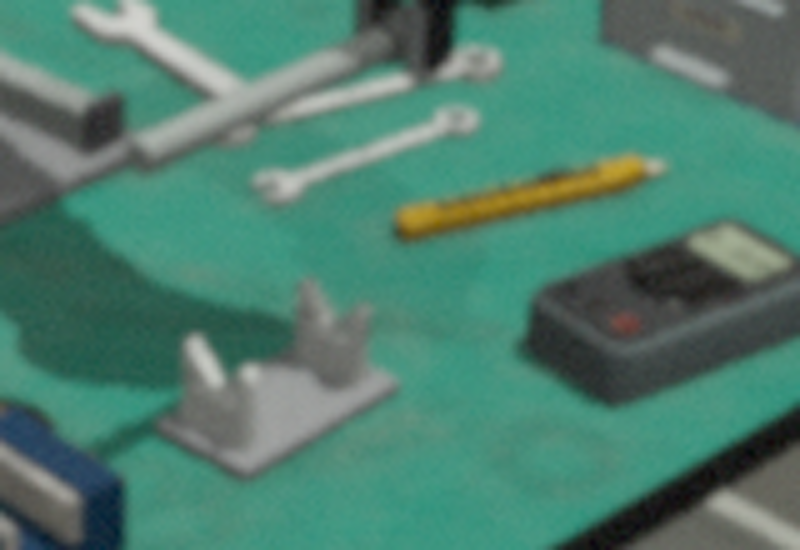

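```bash
python3 - <<'E'
from h import *
q=load("s3.npy")
for z in (150,157,165,173): print(z,proj(q,[[456,-257,z]]))
E
```

```text
150 [[287.07115055 217.76693456]]
157 [[287.06486923 214.71983783]]
165 [[287.05744096 211.21426609]]
173 [[287.04974177 207.683843  ]]
```

Request:
play_rows --moves '[[[-0.14,0.31,0.02],0,1],[[-0.28,0.625,0.02],0,1],[[-0.28,0.625,0.02],0,1],[[-0.28,0.625,0.02],0,1],[[-0.28,0.625,0.02],0,1]]'

```text
clock: 7.12
position: [536.2, -56.7, 326.5]
ee_rot: [0.999, 0.032, 0.001, 0.0]
contact_force: [-0.4, -0.2, -2.7]
gripper_width: 20.3
```

Request:
play_rows --moves '[[[-0.14,0.31,0],0,1],[[-0.28,0.625,0],0,1],[[-0.28,0.625,0],0,1],[[-0.28,0.625,0],0,1],[[-0.28,0.625,0],0,1],[[-0.28,0.625,0],0,1]]'

```text
clock: 7.88
position: [452.9, 129.9, 326.1]
ee_rot: [1.0, 0.031, 0.001, 0.001]
contact_force: [-1.3, -0.5, -2.0]
gripper_width: 20.4
```

```bash
python3 - <<'E'
from h import *
p=arm.get_image("wrist"); dump(p,"w4.npy"); save(p,"w4.png"); crop(p,100,60,400,280,2,"w4c.png")
s=arm.read_state();print(s["position"],s["clock"],s["contact_force"],s["gripper_width"],p["xyz"])
for t in ["bore_mouth","pointer","cursor_knob","gauge"]: print(t,[(x["centre"],x["conf"]) for x in arm.look_for(t,p)[:2]])
E
```

```text
[452.88316052 129.72124437 326.13068523] 7.925 [ 0.11496725  0.35699797 -2.02681897] 20.029010736748404 [525.6198495  133.12059129 295.2882198 ]
bore_mouth [([555.6, 142.8, 14.7], 0.83)]
pointer [([579.3, 129.3, 52.4], 0.91)]
cursor_knob [([578.9, 130.4, 54.4], 0.75)]
gauge [([547.3, 144.1, 14.9], 0.69), ([448.4, 127.8, 173.9], 0.53)]
```

View pics/w4.png

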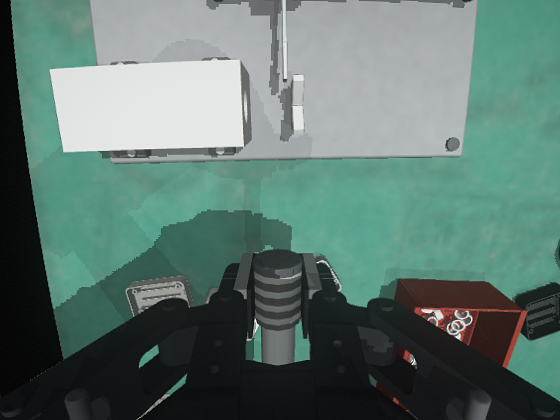

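View pics/w4c.png

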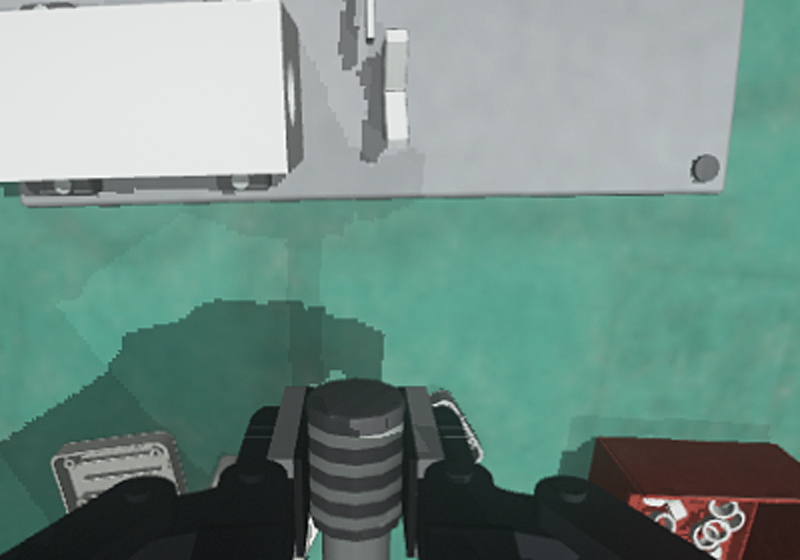

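```bash
python3 - <<'E'
from h import *
p=load("w4.npy")
b=onz(p,[(239.7,60),(244.5,147.7),(51,69),(64,152.5)],80);print(b.round(1))
print("sizes",np.linalg.norm(b[0]-b[1]),np.linalg.norm(b[0]-b[2]),np.linalg.norm(b[1]-b[3]))
f=(b[0]+b[1])/2;k=(b[2]+b[3])/2;
for d in (f-k,b[0]-b[2],b[1]-b[3]): print("ang",np.degrees(np.arctan2(d[1],d[0])))
print("front",f)
g=onz(p,[(113,162),(462,156)],12); d=g[1]-g[0]; print(g,np.degrees(np.arctan2(d[1],d[0])))
v=onz(p,[(293,75),(304.5,74),(293.5,135),(304.5,133)],55);print(v.round(1),v.mean(0))
print("pointer",onz(p,[(285,80)],55))
a=np.radians(-85.3);x=np.array([np.cos(a),np.sin(a)]);y=np.array([-x[1],x[0]])
for n,P in (("vee",v.mean(0)),("valley",onz(p,[(298.5,105.5)],45)[0]),("ptr",onz(p,[(285,80)],55)[0])): print(n,(P[:2]-f[:2])@x,(P[:2]-f[:2])@y)
E
```

```text
[[559.8 158.7  80. ]
 [505.5 153.7  80. ]
 [550.  282.1  80. ]
 [495.9 278.4  80. ]]
sizes 54.57157836005865 123.76122112906104 125.09929630326197
ang -85.51351070070592
ang -85.45040524709744
ang -85.57594117150538
front [532.6716108  156.17664619  80.        ]
[[480.03842842 278.61936577  12.        ]
 [505.09106497 -35.34648362  12.        ]] -85.43779854102894
[[556.1 123.8  55. ]
 [557.3 115.7  55. ]
 [514.6 120.3  55. ]
 [516.6 112.4  55. ]] [536.15938013 118.05584316  55.        ]
pointer [[552.41575241 129.17786026  55.        ]]
vee 38.27840013501149 0.3524795661778689
valley 38.6449173705152 0.24863572610479168
ptr 28.525804971236823 17.465509449015702
```

Request:
play_rows --moves '[[[0.05,-0.1,0],-0.33,1],[[0.1,-0.2,0],-0.67,1],[[0.15,-0.25,0],-1,1],[[0.15,-0.25,0],-1,1]]'

```text
clock: 8.62
position: [498.3, 53.8, 326.2]
ee_rot: [0.973, -0.23, 0.001, 0.001]
contact_force: [-0.2, 0.1, -1.9]
gripper_width: 20.1
```

Request:
play_rows --moves '[[[0.05,-0.1,0],-0.33,1],[[0.1,-0.2,0],-0.67,1],[[0.15,-0.25,0],-1,1],[[0.15,-0.25,0],-1,1]]'

```text
clock: 9.12
position: [543.5, -21.7, 325.9]
ee_rot: [0.881, -0.473, 0.001, 0.001]
contact_force: [-0.1, 0.4, -1.7]
gripper_width: 19.9
```

```bash
cat > st.py <<'E'
from h import *
s=arm.read_state();m=R.from_quat(s["ee_rot"]).as_matrix()
print("pos",s["position"].round(2),"yaw",np.degrees(np.arctan2(m[1,0],m[0,0])).round(2),"clk",s["clock"],"F",s["contact_force"].round(1),"T",s["wrist_torque"].round(2),"w",round(s["gripper_width"],1), "tool z",m[:,2].round(4),"toolx",m[:,0].round(4))
a=np.radians(-85.5);x=np.array([np.cos(a),np.sin(a)]);y=np.array([-x[1],x[0]]);d=s["position"][:2]-np.array([532.7,156.2])
print("along",(d@x).round(2),"lat",(d@y).round(2))
E
python3 st.py
```

```text
pos [543.53 -21.7  325.87] yaw -56.5 clk 9.125 F [-0.1  0.4 -1.7] T [-0.06 -0.01 -0.01] w 19.9 tool z [ 1.0e-04 -2.5e-03 -1.0e+00] toolx [ 0.5519 -0.8339  0.0021]
along 178.2 lat -3.16
```

Request:
play_rows --moves '[[[0.012,-0.015,0],-0.33,1],[[0.012,-0.015,0],-0.67,1],[[0.012,-0.015,-0.05],-0.967,1],[[0.012,-0.015,-0.15],-0.967,1],[[0.012,-0.015,-0.25],-0.967,1],[[0.012,-0.015,-0.3],-0.967,1],[[0.012,-0.015,-0.3],-0.967,1]]'

```text
clock: 10.0
position: [546.7, -25.8, 235.2]
ee_rot: [0.735, -0.678, -0.0, 0.002]
contact_force: [0.2, 0.0, -0.9]
gripper_width: 19.9
```

```bash
python3 st.py; python3 - <<'E'
from h import *
p=arm.get_image("top"); dump(p,"t5.npy"); crop(p,125,160,150,90,5,"t5.png")
p=arm.get_image("scene"); dump(p,"s5.npy"); crop(p,165,150,130,90,6,"s5.png")
E
```

```text
pos [546.69 -25.76 235.18] yaw -85.39 clk 10.0 F [ 0.2  0.  -0.9] T [-0.14 -0.08 -0.02] w 19.9 tool z [-0.0035 -0.0028 -1.    ] toolx [ 0.0803 -0.9968  0.0025]
along 182.5 lat -0.33
```

View pics/t5.png

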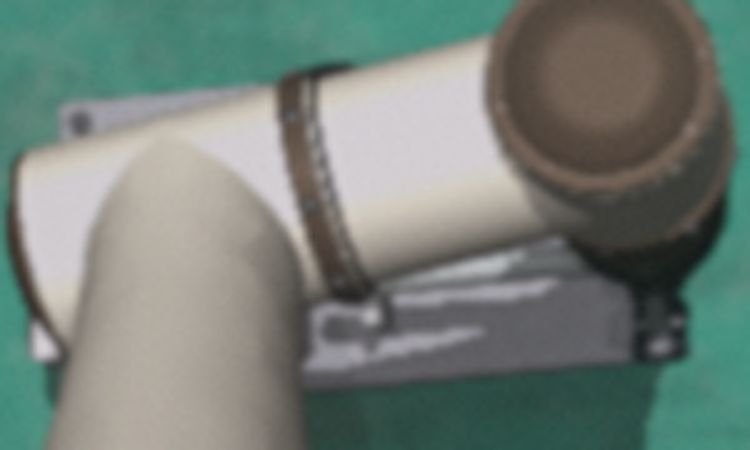

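View pics/s5.png

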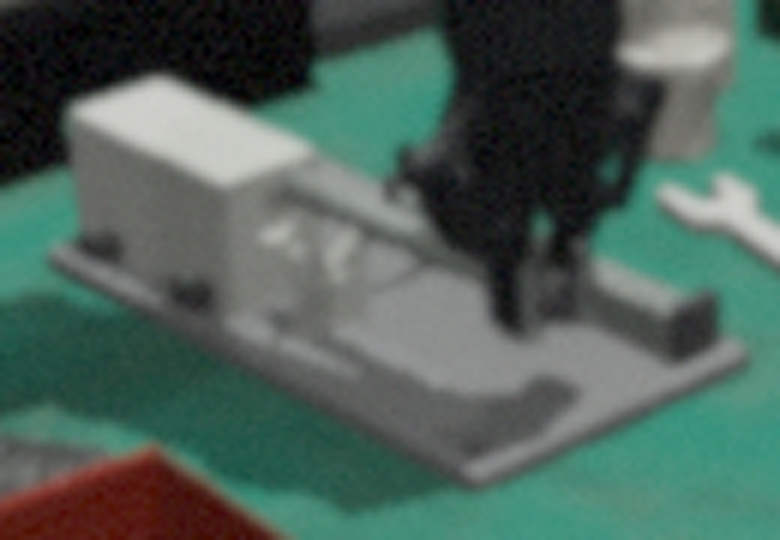

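Request:
play_rows --moves '[[[0.002,0,-0.03],0,1],[[0.002,0,-0.06],0,1],[[0.002,0,-0.077],0,1],[[0.002,0,-0.077],0,1],[[0.002,0,-0.077],0,1]]'

```text
clock: 10.72
position: [548.3, -25.9, 213.8]
ee_rot: [0.735, -0.678, 0.001, 0.001]
contact_force: [0.0, -1.1, -0.6]
gripper_width: 20.4
```

```bash
python3 st.py; python3 - <<'E'
from h import *
p=arm.get_image("scene"); dump(p,"s6.npy"); crop(p,165,150,130,90,6,"s6.png")
print((proj(p,[[534.1,138.3,55],[532.7,156.2,55],[534.1,138.3,63],[534.1,138.3,47]])-[165,150])*6)
E
```

```text
pos [548.27 -25.86 213.79] yaw -85.42 clk 10.725 F [ 0.  -1.1 -0.6] T [-0.09  0.01  0.02] w 20.4 tool z [ 8.0e-04 -2.2e-03 -1.0e+00] toolx [ 0.0799 -0.9968  0.0023]
along 182.72 lat 1.24
[[299.06186994 228.14499465]
 [275.07538325 216.68640294]
 [297.91815951 212.17689146]
 [300.20204408 244.03317527]]
```

View pics/s6.png

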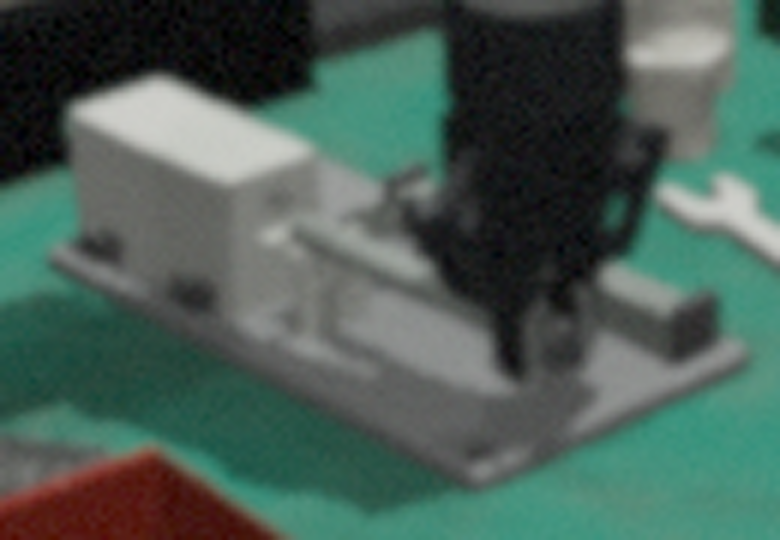

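Request:
play_rows --moves '[[[-0.003,0,-0.007],0,1],[[-0.003,0,-0.007],0,1],[[-0.005,0.025,-0.007],0,1],[[-0.007,0.05,-0.007],0,1],[[-0.009,0.075,-0.007],0,1],[[-0.011,0.1,-0.007],0,1]]'

```text
clock: 11.52
position: [544.9, 4.9, 211.8]
ee_rot: [0.735, -0.678, 0.001, 0.0]
contact_force: [1.0, -1.0, -2.4]
gripper_width: 19.8
```

```bash
python3 st.py
```

```text
pos [544.94   4.87 211.85] yaw -85.4 clk 11.525 F [ 1.  -1.  -2.4] T [-0.14 -0.06 -0.05] w 19.8 tool z [ 0.0011 -0.0021 -1.    ] toolx [ 0.0803 -0.9968  0.0022]
along 151.82 lat 0.33
```

Request:
play_rows --moves '[[[-0.003,0.033,0],0,1],[[-0.005,0.066,0],0,1],[[-0.008,0.1,0],0,1],[[-0.0105,0.133,0],0,1],[[-0.0105,0.133,0],0,1]]'

```text
clock: 12.15
position: [541.7, 45.5, 211.8]
ee_rot: [0.735, -0.678, 0.001, 0.0]
contact_force: [0.1, -0.8, -2.2]
gripper_width: 20.1
```

```bash
python3 st.py
```

```text
pos [541.74  45.55 211.83] yaw -85.33 clk 12.15 F [ 0.1 -0.8 -2.2] T [-0.09 -0.05 -0.03] w 20.1 tool z [ 0.001  -0.0021 -1.    ] toolx [ 0.0815 -0.9967  0.0022]
along 111.02 lat 0.33
```

Request:
play_rows --moves '[[[-0.0005,0.007,0],0,1],[[-0.001,0.014,0],0,1],[[-0.0015,0.02,0],0,1],[[-0.002,0.027,0],0,1]]'

```text
clock: 12.65
position: [541.1, 53.6, 211.8]
ee_rot: [0.735, -0.678, 0.001, 0.0]
contact_force: [-0.5, 0.3, -1.6]
gripper_width: 19.9
```

Request:
play_rows --moves '[[[-0.0005,0.007,0],0,1],[[-0.001,0.014,0],0,1],[[-0.0015,0.02,0],0,1],[[-0.002,0.027,0],0,1]]'

```text
clock: 13.15
position: [540.5, 61.8, 211.8]
ee_rot: [0.735, -0.678, 0.001, 0.001]
contact_force: [0.6, 0.9, -1.7]
gripper_width: 20.3
```

Request:
play_rows --moves '[[[-0.0005,0.007,0],0,1],[[-0.001,0.014,0],0,1],[[-0.0015,0.02,0],0,1],[[-0.002,0.027,0],0,1]]'

```text
clock: 13.65
position: [539.9, 70.1, 211.8]
ee_rot: [0.735, -0.678, 0.001, 0.001]
contact_force: [1.2, -0.2, -1.9]
gripper_width: 19.8
```

Request:
play_rows --moves '[[[-0.0005,0.007,0],0,1],[[-0.001,0.014,0],0,1],[[-0.0015,0.02,0],0,1],[[-0.002,0.027,0],0,1]]'

```text
clock: 14.15
position: [539.2, 75.4, 211.8]
ee_rot: [0.735, -0.678, 0.002, 0.004]
contact_force: [7.5, -22.4, -1.3]
gripper_width: 20.1
```

Request:
play_rows --moves '[[[0,0.012,0],0,1],[[0,0.016,0],0,1]]'

```text
clock: 14.4
position: [539.4, 76.4, 212.0]
ee_rot: [0.735, -0.678, 0.003, 0.007]
contact_force: [7.4, -24.7, -0.6]
gripper_width: 20.0
```

```bash
python3 st.py
```

```text
pos [539.39  76.39 212.02] yaw -85.43 clk 14.4 F [  7.4 -24.7  -0.6] T [-6.89 -1.95 -0.15] w 20.0 tool z [-0.0054 -0.0141 -0.9999] toolx [ 0.0796 -0.9967  0.0136]
along 80.09 lat 0.4
```

Request:
play_rows --moves '[[[0,0,0],0,-1],[[0,0,0],0,-1],[[0,0,0],0,-1],[[0,0,0.05],0,-1],[[0,0,0.2],0,-1],[[0,-0.05,0.3],0,-1],[[0,-0.1,0.33],0,-1],[[0,-0.1,0.33],0,-1]]'

```text
clock: 15.4
position: [539.1, 45.7, 311.6]
ee_rot: [0.734, -0.679, 0.003, 0.006]
contact_force: [-0.2, 0.6, 0.3]
gripper_width: 85.4
```

```bash
python3 st.py;  python3 - <<'E'
from h import *
p=arm.get_image("wrist"); dump(p,"w7.npy"); save(p,"w7.png")
E
```

```text
pos [539.1   45.66 311.63] yaw -85.51 clk 15.4 F [-0.2  0.6  0.3] T [ 0.05 -0.04 -0.07] w 85.4 tool z [-0.0044 -0.0133 -0.9999] toolx [ 0.0782 -0.9969  0.0129]
along 110.7 lat -2.29
```

View pics/w7.png

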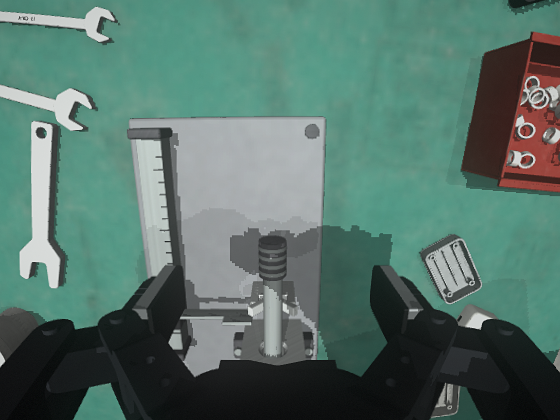

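```bash
cat >> h.py <<'E'
_a=np.radians(-85.5);XB=np.array([np.cos(_a),np.sin(_a)]);YB=np.array([-XB[1],XB[0]]);M=np.array([532.7,156.2])
def al(P): P=np.atleast_2d(P); return np.c_[(P[:,:2]-M)@XB,(P[:,:2]-M)@YB]
E
python3 - <<'E'
from h import *
p=load("w7.npy"); crop(p,180,200,160,130,5,"w7c.png")
print(al(onz(p,[(272,236)],65)), al(onz(p,[(272,236)],54)))
E
```

```text
[[105.22624802   0.65978301]] [[101.18949652   0.8032127 ]]
```

View pics/w7c.png

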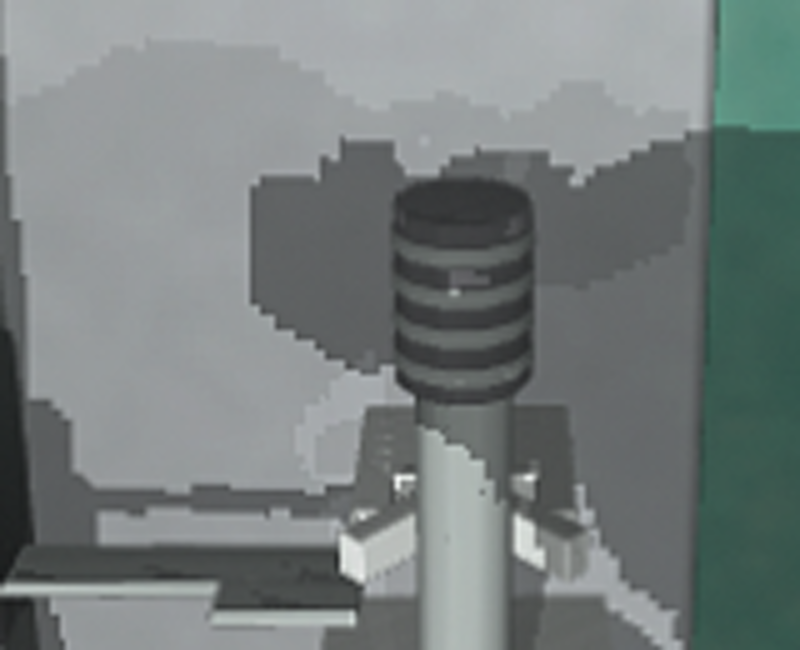

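```bash
python3 - <<'E'
from h import *
p=load("w7.npy")
print(al(onz(p,[(272.4,241.6)],54)), al(onz(p,[(272.4,247.6)],65)),al(onz(p,[(272.4,235.6)],43)))
# pointer tip corner: blade top? 
print(al(onz(p,[(251,323)],55)),al(onz(p,[(251,319)],55)))
E
```

```text
[[96.64961054  0.52154042]] [[96.22480787  0.41427257]] [[97.49004798  0.62698777]]
[[24.9985061  18.57258016]] [[28.86063362 18.47078299]]
```

Request:
play_rows --moves '[[[0.014,-0.05,0],0,1],[[0.014,-0.05,0],0,1],[[0.014,-0.05,0],0,1],[[0.014,-0.05,-0.05],0,1],[[0.014,-0.05,-0.15],0,1],[[0.014,-0.05,-0.25],0,1],[[0.014,-0.05,-0.31],0,1],[[0.014,-0.05,-0.32],0,1],[[0.014,-0.05,-0.32],0,1]]'

```text
clock: 16.58
position: [543.3, 31.1, 214.5]
ee_rot: [0.734, -0.679, 0.002, 0.007]
contact_force: [-0.3, 0.6, -0.6]
gripper_width: 0.3
```

```bash
python3 st.py;  python3 - <<'E'
from h import *
p=arm.get_image("wrist"); dump(p,"w8.npy"); save(p,"w8.png")
E
```

```text
pos [543.27  31.14 214.5 ] yaw -85.48 clk 16.575 F [-0.3  0.6 -0.6] T [ 0.05 -0.04 -0.01] w 0.3 tool z [-0.0064 -0.0141 -0.9999] toolx [ 0.0789 -0.9968  0.0136]
along 125.5 lat 0.72
```

View pics/w8.png

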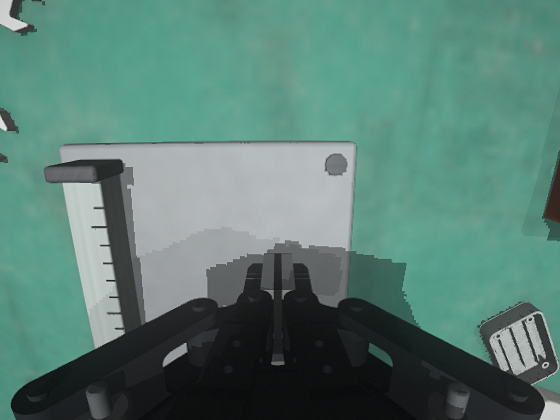

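Request:
play_rows --moves '[[[-0.002,0.025,0],0,1],[[-0.004,0.05,0],0,1],[[-0.0045,0.055,0],0,1],[[-0.005,0.06,0],0,1]]'

```text
clock: 17.12
position: [541.9, 49.5, 215.2]
ee_rot: [0.735, -0.679, 0.003, 0.007]
contact_force: [0.0, 0.5, 0.4]
gripper_width: 0.2
```

```bash
python3 st.py
```

```text
pos [541.9   49.46 215.22] yaw -85.45 clk 17.125 F [0.  0.5 0.4] T [ 0.01 -0.04 -0.  ] w 0.2 tool z [-0.005  -0.0136 -0.9999] toolx [ 0.0792 -0.9968  0.0132]
along 107.14 lat 0.79
```

Request:
play_rows --moves '[[[0,0.007,0],0,1],[[-0.001,0.014,0],0,1],[[-0.001,0.014,0],0,1]]'

```text
clock: 17.5
position: [541.7, 51.4, 215.3]
ee_rot: [0.734, -0.679, 0.003, 0.009]
contact_force: [3.5, -12.1, -0.3]
gripper_width: 0.3
```

```bash
python3 st.py
```

```text
pos [541.7  51.4 215.3] yaw -85.47 clk 17.5 F [  3.5 -12.1  -0.3] T [-3.47 -0.91 -0.02] w 0.3 tool z [-0.0068 -0.0174 -0.9998] toolx [ 0.079  -0.9967  0.0168]
along 105.19 lat 0.75
```

Request:
play_rows --moves '[[[0,0.014,0],0,1],[[0,0.014,0],0,1]]'

```text
clock: 17.75
position: [541.9, 52.3, 215.5]
ee_rot: [0.734, -0.679, 0.004, 0.012]
contact_force: [4.5, -17.1, 1.5]
gripper_width: 0.2
```

```bash
python3 st.py
```

```text
pos [541.85  52.32 215.48] yaw -85.49 clk 17.75 F [  4.5 -17.1   1.5] T [-4.89 -1.34  0.03] w 0.2 tool z [-0.0093 -0.0228 -0.9997] toolx [ 0.0786 -0.9967  0.022 ]
along 104.27 lat 0.98
```

Request:
play_rows --moves '[[[0.005,-0.05,0],0,1],[[0.005,-0.07,0.02],0,1],[[0.005,-0.07,0.15],0,-1],[[0.005,-0.07,0.3],0,-1],[[0.1,0,0.35],0,-1],[[0.2,0.15,0.35],0,-1],[[0.297,0.2,0.35],0,-1],[[0.297,0.2,0.35],0,-1]]'

```text
clock: 18.75
position: [632.1, 113.9, 320.2]
ee_rot: [0.735, -0.678, 0.004, 0.011]
contact_force: [-0.5, 0.4, -0.0]
gripper_width: 85.5
```

```bash
python3 st.py;  python3 - <<'E'
from h import *
p=arm.get_image("wrist"); dump(p,"w9.npy"); save(p,"w9.png")
E
```

```text
pos [632.13 113.88 320.2 ] yaw -85.42 clk 18.75 F [-0.5  0.4 -0. ] T [0.   0.05 0.01] w 85.5 tool z [-0.0085 -0.0221 -0.9997] toolx [ 0.0799 -0.9966  0.0214]
along 49.99 lat 95.8
```

View pics/w9.png

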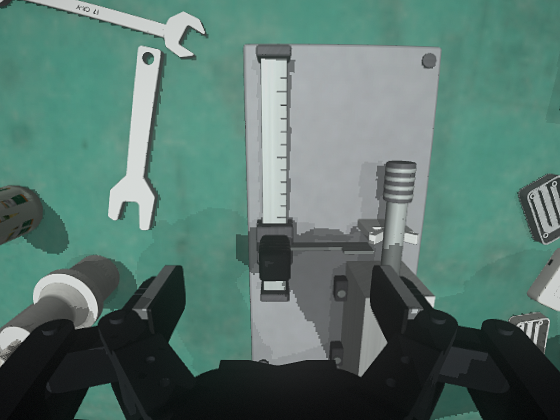

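```bash
python3 - <<'E'
from h import *
p=load("w9.npy"); crop(p,235,140,200,160,4,"w9c.png")
E
```

```text
(no output)
```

View pics/w9c.png

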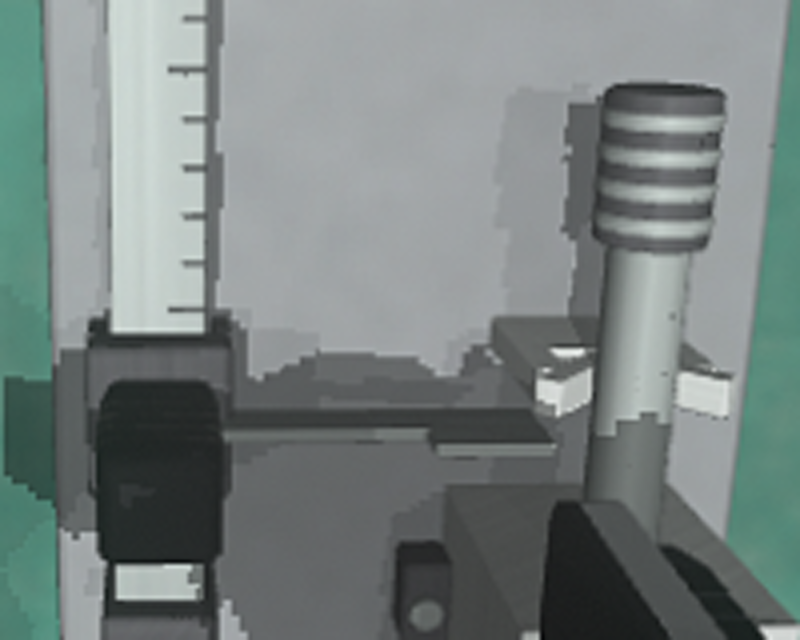

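```bash
python3 - <<'E'
from h import *
p=load("w9.npy")
f=lambda u,v,z: al(onz(p,[(235+u/4,140+v/4)],z)).round(2)
print("knob",f(158,500,88),f(97,560,88),f(220,560,88),f(158,438,88))
for z in (52,55,58,61): print("ptr",z,f(556,449,z),"outer",f(540,442,z),"inner",f(540,456,z))
print("rod end ctr",f(665,100,54),"top edge",f(665,112,65),"bot",f(665,86,43))
E
```

```text
knob [[30.48 95.78]] [[ 19.01 106.51]] [[18.93 84.9 ]] [[42.01 95.77]]
ptr 52 [[24.58 14.86]] outer [[26.14 18.29]] inner [[23.07 18.04]]
ptr 55 [[25.83 15.88]] outer [[27.37 19.27]] inner [[24.34 19.01]]
ptr 58 [[27.08 16.9 ]] outer [[28.6  20.24]] inner [[25.62 19.99]]
ptr 61 [[28.34 17.92]] outer [[29.83 21.22]] inner [[26.89 20.97]]
rod end ctr [[95.67  0.45]] top edge [[94.85  4.67]] bot [[97.09 -3.72]]
```

Request:
play_rows --moves '[[[-0.001,0.078,0],0,-1],[[-0.001,0.078,-0.1],0,-1],[[-0.001,0.078,-0.2],0,-1],[[-0.001,0.078,-0.28],0,-1],[[-0.001,0.078,-0.304],0,-1],[[-0.001,0.078,-0.304],0,-1],[[-0.001,0.078,-0.304],0,1],[[-0.001,0.078,-0.304],0,1],[[-0.001,0.078,-0.304],0,1],[[-0.001,0.078,-0.304],0,1],[[-0.001,0.078,-0.304],0,1],[[-0.001,0.078,-0.304],0,1]]'

```text
clock: 20.3
position: [631.4, 136.5, 229.7]
ee_rot: [0.735, -0.678, 0.005, 0.011]
contact_force: [1.6, -0.6, 2.3]
gripper_width: 20.8
```

```bash
python3 st.py;  python3 - <<'E'
from h import *
p=arm.get_image("wrist"); dump(p,"w10.npy"); save(p,"w10.png")
E
```

```text
pos [631.43 136.55 229.65] yaw -85.44 clk 20.3 F [ 1.6 -0.6  2.3] T [-0.04 -0.92  0.09] w 20.8 tool z [-0.0073 -0.0218 -0.9997] toolx [ 0.0795 -0.9966  0.0212]
along 27.34 lat 96.88
```

View pics/w10.png

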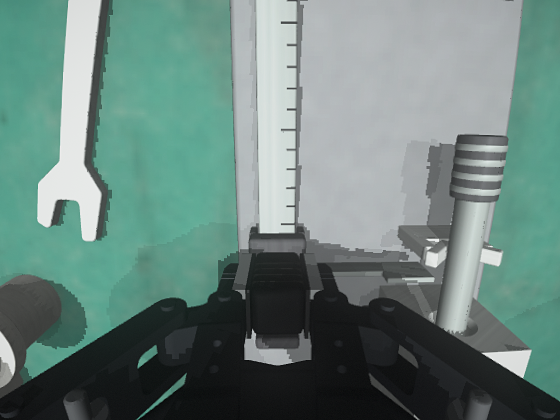

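Request:
play_rows --moves '[[[0.004,-0.05,0],0,1],[[0.008,-0.1,0],0,1],[[0.012,-0.15,0],0,1],[[0.016,-0.2,0],0,1],[[0.016,-0.2,0],0,1],[[0.016,-0.2,0],0,1]]'

```text
clock: 21.1
position: [636.4, 75.9, 229.6]
ee_rot: [0.734, -0.679, 0.005, 0.011]
contact_force: [1.7, -0.8, 1.7]
gripper_width: 21.1
```

```bash
python3 st.py;  python3 - <<'E'
from h import *
p=arm.get_image("wrist"); dump(p,"w11.npy"); save(p,"w11.png"); crop(p,380,200,160,120,5,"w11c.png")
E
```

```text
pos [636.4   75.9  229.61] yaw -85.47 clk 21.1 F [ 1.7 -0.8  1.7] T [-0.27 -1.    0.11] w 21.1 tool z [-0.0073 -0.0224 -0.9997] toolx [ 0.0789 -0.9966  0.0217]
along 88.18 lat 97.08
```

View pics/w11.png

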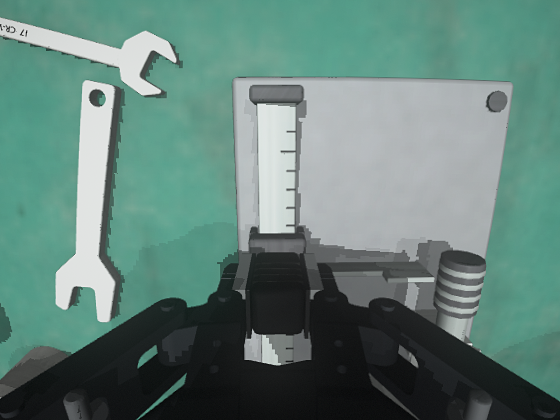

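View pics/w11c.png

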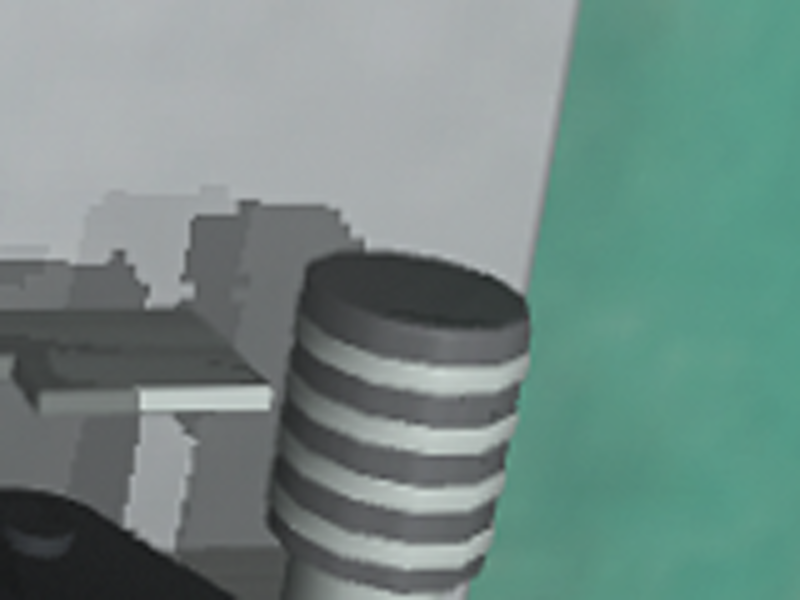

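```bash
cat > fit.py <<'E'
from h import *
from scipy.optimize import least_squares
def W(a,l,z): return np.r_[M+a*XB+l*YB,z]
def tri(obs):
    r=least_squares(lambda v: np.concatenate([proj(p,[W(*v)])[0]-uv for p,uv in obs]),[28,17,55]); return r.x,r.fun
E
python3 - <<'E'
from fit import *
p4,p9,p11=[load(f"w{i}.npy") for i in (4,9,11)]
print(tri([(p4,(285,80.5)),(p9,(235+556/4,140+449/4))]))
for z in (53,55,57): print("ptr11",z,al(onz(p11,[(380+270/5,200+397/5)],z)))
# end face ellipse model in crop coords
t=np.radians(np.arange(0,360,30))
for a in (95,96,97):
    P=np.array([W(a,0.4+11*np.cos(x),54+11*np.sin(x)) for x in t]); print(a,((proj(p11,P)-[380,200])*5).round(0).tolist())
E
```

```text
(array([28.06408593, 16.99845782, 59.35201717]), array([-0.44857332, -0.40459874,  0.49239594, -0.49350175]))
ptr11 53 [[85.40312368 14.18421524]]
ptr11 55 [[86.44940639 15.31090009]]
ptr11 57 [[87.4956891  16.43758494]]
95 [[314.0, 316.0], [356.0, 339.0], [417.0, 356.0], [479.0, 362.0], [523.0, 354.0], [536.0, 335.0], [517.0, 313.0], [472.0, 292.0], [416.0, 277.0], [361.0, 273.0], [319.0, 279.0], [301.0, 294.0]]
96 [[315.0, 307.0], [357.0, 330.0], [418.0, 347.0], [481.0, 352.0], [525.0, 344.0], [538.0, 326.0], [518.0, 304.0], [474.0, 283.0], [417.0, 269.0], [362.0, 264.0], [320.0, 270.0], [303.0, 285.0]]
97 [[317.0, 298.0], [359.0, 320.0], [420.0, 337.0], [483.0, 343.0], [527.0, 335.0], [540.0, 317.0], [520.0, 295.0], [476.0, 274.0], [419.0, 260.0], [363.0, 256.0], [322.0, 261.0], [304.0, 277.0]]
```

Request:
play_rows --moves '[[[0.001,-0.015,0],0,1],[[0.002,-0.03,0],0,1],[[0.002,-0.03,0],0,1],[[0.002,-0.03,0],0,1]]'

```text
clock: 21.65
position: [637.1, 67.2, 229.7]
ee_rot: [0.735, -0.678, 0.005, 0.011]
contact_force: [2.0, 0.6, 0.1]
gripper_width: 21.1
```

```bash
python3 st.py;  python3 - <<'E'
from h import *
p=arm.get_image("wrist"); dump(p,"w12.npy"); crop(p,380,200,160,120,5,"w12c.png")
E
```

```text
pos [637.07  67.22 229.68] yaw -85.45 clk 21.65 F [2.  0.6 0.1] T [ 0.13 -1.07  0.1 ] w 21.1 tool z [-0.0069 -0.0223 -0.9997] toolx [ 0.0793 -0.9966  0.0217]
along 96.9 lat 97.07
```

View pics/w12c.png

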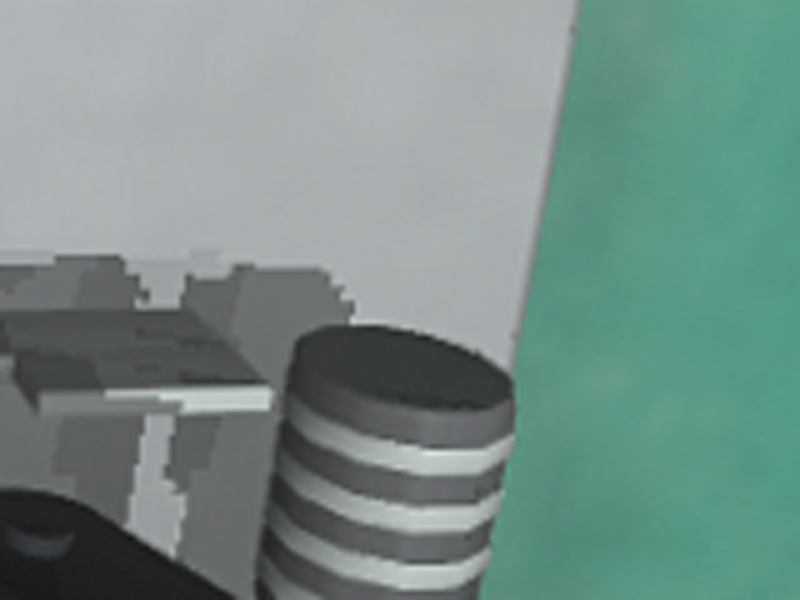

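Request:
play_rows --moves '[[[0,0,0],0,-1],[[0,0,0],0,-1],[[0,0,0],0,-1],[[0,0,0.07],0,-1],[[0,0,0.22],0,-1],[[-0.05,0.05,0.3],0,-1],[[-0.2,0.15,0.3],0,-1],[[-0.31,0.22,0.3],0,-1],[[-0.31,0.22,0.3],0,-1],[[-0.31,0.22,0.3],0,-1]]'

```text
clock: 22.95
position: [544.3, 133.3, 319.9]
ee_rot: [0.735, -0.678, 0.005, 0.01]
contact_force: [0.2, 0.1, -0.6]
gripper_width: 85.1
```

```bash
python3 st.py;  python3 - <<'E'
from h import *
p=arm.get_image("wrist"); dump(p,"w13.npy"); save(p,"w13.png"); print(al(p["xyz"]),p["xyz"]); crop(p,210,60,130,130,6,"w13c.png")
E
```

```text
pos [544.29 133.26 319.9 ] yaw -85.43 clk 22.95 F [ 0.2  0.1 -0.6] T [0.07 0.01 0.01] w 85.1 tool z [-0.0066 -0.0223 -0.9997] toolx [ 0.0797 -0.9966  0.0217]
along 23.78 lat 9.75
[[98.06278969  9.89995146]] [550.26335102  59.2162464  290.54830125]
```

View pics/w13.png

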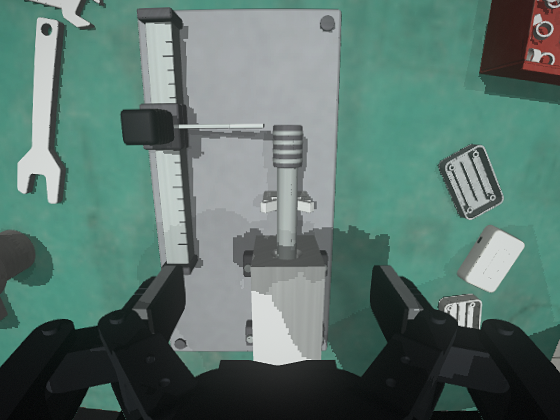

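View pics/w13c.png

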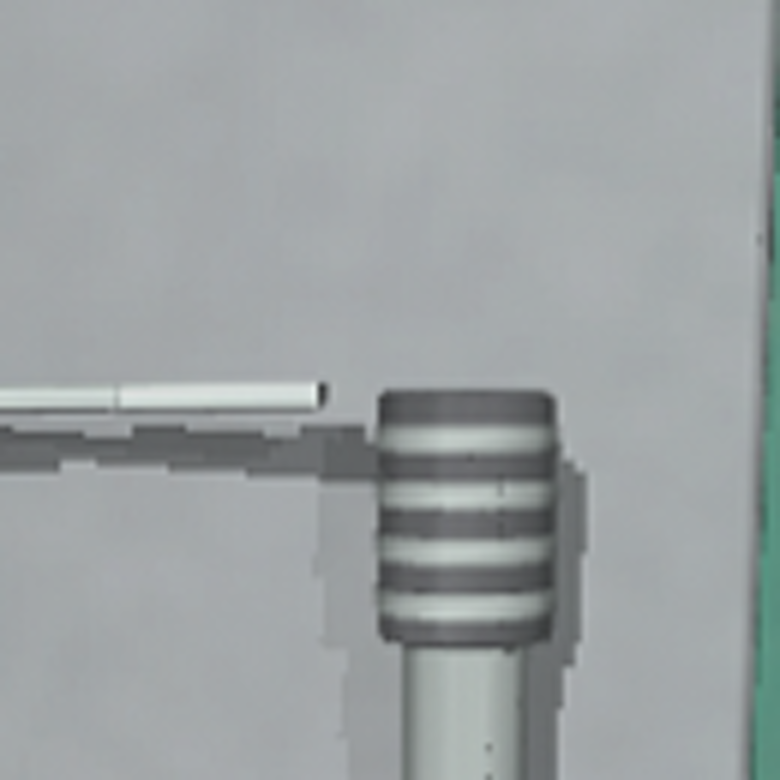

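```bash
python3 - <<'E'
from fit import *
p=load("w13.npy")
f=lambda u,v,z: al(onz(p,[(210+(u-2.5)/6,60+(v-2.5)/6)],z)).round(2)
for z in (55,58): print("ptr outer",f(310,382,z),"inner",f(310,408.5,z),"arm far",f(20,388,z),f(20,411,z))
for z in (54,60,65): print("end",f(467,389.5,z), "headback",f(467,643,z))
# predicted silhouette of end
t=np.radians(np.arange(0,360,10))
for a in (96,96.5,97): 
    P=np.array([W(a,0.4+11*np.cos(x),54+11*np.sin(x)) for x in t]); q=(proj(p,P)-[210,60])*6+2.5; print(a,q[:,1].min(),q[np.abs(q[:,0]-467).argsort()[:2]])
E
```

```text
ptr outer [[99.24 19.57]] inner [[96.16 19.6 ]] arm far [[98.66 54.22]] [[95.98 54.34]]
ptr outer [[99.23 19.44]] inner [[96.18 19.48]] arm far [[98.66 53.65]] [[96.01 53.77]]
end [[98.38  0.81]] headback [[67.94  0.55]]
end [[98.38  1.04]] headback [[68.71  0.79]]
end [[98.37  1.23]] headback [[69.34  0.98]]
96 409.0890092457886 [[466.72163721 409.10718038]
 [474.07530699 410.76320488]]
96.5 405.007331708136 [[466.7544331  405.02864278]
 [474.11515353 406.28845696]]
97 400.91426814188094 [[466.78722263 400.9465378 ]
 [474.15499097 401.80941118]]
```

Request:
play_rows --moves '[[[0.12,-0.08,0],0,-1],[[0.25,-0.17,0],0,-1],[[0.309,-0.22,0],0,-1],[[0.309,-0.22,-0.1],0,-1],[[0.309,-0.22,-0.22],0,-1],[[0.309,-0.22,-0.3],0,-1],[[0.309,-0.22,-0.3],0,-1],[[0.309,-0.22,-0.3],0,1],[[0.309,-0.22,-0.3],0,1],[[0.309,-0.22,-0.3],0,1],[[0.309,-0.22,-0.3],0,1],[[0.309,-0.22,-0.3],0,1]]'

```text
clock: 24.5
position: [637.1, 67.1, 230.8]
ee_rot: [0.735, -0.678, 0.005, 0.01]
contact_force: [-3.6, 0.1, 5.7]
gripper_width: 21.3
```

```bash
python3 st.py
```

```text
pos [637.1   67.07 230.8 ] yaw -85.45 clk 24.5 F [-3.6  0.1  5.7] T [0.04 0.66 0.01] w 21.3 tool z [-0.0063 -0.0224 -0.9997] toolx [ 0.0794 -0.9966  0.0218]
along 97.05 lat 97.09
```

Request:
play_rows --moves '[[[0,-0.0025,0],0,1],[[0,-0.0025,0],0,1],[[0,-0.0025,0],0,1]]'

```text
clock: 24.88
position: [637.1, 66.5, 230.8]
ee_rot: [0.735, -0.678, 0.005, 0.01]
contact_force: [-2.2, 1.8, 2.8]
gripper_width: 20.9
```

```bash
python3 st.py
```

```text
pos [637.11  66.47 230.83] yaw -85.44 clk 24.875 F [-2.2  1.8  2.8] T [0.44 0.36 0.01] w 20.9 tool z [-0.0062 -0.0223 -0.9997] toolx [ 0.0795 -0.9966  0.0217]
along 97.64 lat 97.05
```

Release and take the same overhead check.

Request:
play_rows --moves '[[[0,0,0],0,-1],[[0,0,0],0,-1],[[0,0,0],0,-1],[[0,0,0.07],0,-1],[[0,0,0.22],0,-1],[[-0.05,0.05,0.3],0,-1],[[-0.2,0.15,0.3],0,-1],[[-0.31,0.22,0.3],0,-1],[[-0.31,0.22,0.3],0,-1],[[-0.31,0.22,0.3],0,-1]]'

```text
clock: 26.12
position: [544.5, 132.5, 321.2]
ee_rot: [0.735, -0.678, 0.006, 0.01]
contact_force: [0.4, -0.0, 0.1]
gripper_width: 85.6
```

```bash
python3 st.py;  python3 - <<'E'
from h import *
p=arm.get_image("wrist"); dump(p,"w14.npy"); save(p,"w14.png"); print(al(p["xyz"]),p["xyz"]); crop(p,210,60,130,130,6,"w14c.png")
E
```

```text
pos [544.51 132.53 321.18] yaw -85.42 clk 26.125 F [ 0.4 -0.   0.1] T [ 0.02 -0.07  0.04] w 85.6 tool z [-0.0051 -0.0221 -0.9997] toolx [ 0.0799 -0.9966  0.0216]
along 24.52 lat 9.91
[[98.80214728 10.12397741]] [550.5446957   58.49674488 291.81757907]
```

View pics/w14c.png

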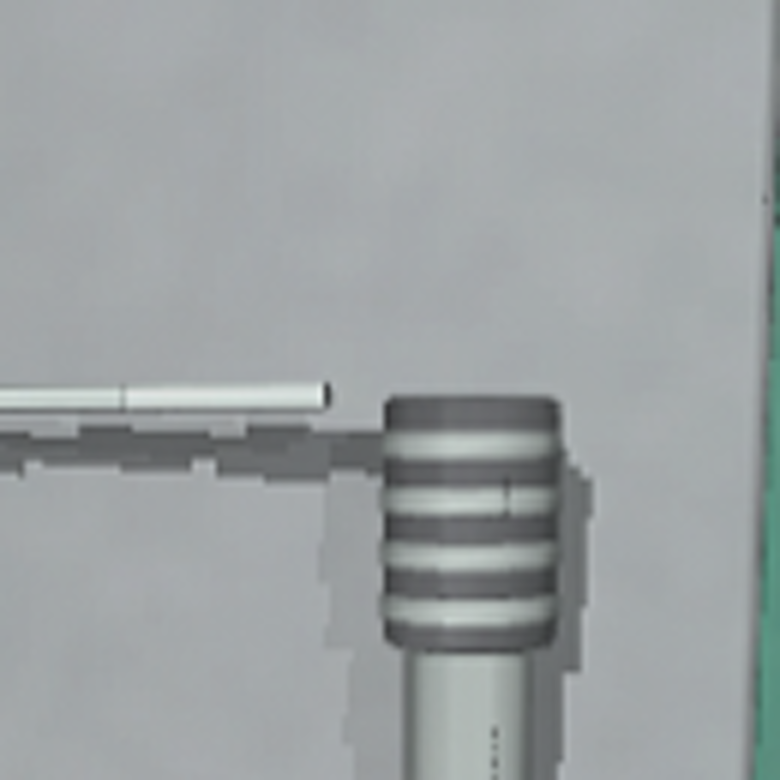

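```bash
python3 - <<'E'
from fit import *
p=load("w14.npy")
f=lambda u,v,z: al(onz(p,[(210+(u-2.5)/6,60+(v-2.5)/6)],z)).round(2)
print("ptr outer",f(310,382.5,57),"inner",f(310,409,57))
for z in (54,60,65): print("end",f(470,395,z), "headback",f(470,648,z))
# column profiles for edges
g=p["pixels"].mean(2)
print(g[118:136,258:262].mean(1).round(0)); print(g[118:136,284:292].mean(1).round(0))
E
```

```text
ptr outer [[99.88 20.1 ]] inner [[96.81 20.13]]
end [[98.45  0.96]] headback [[67.87  0.68]]
end [[98.46  1.19]] headback [[68.65  0.92]]
end [[98.46  1.38]] headback [[69.3   1.12]]
[170. 170. 170. 170. 169. 175. 200. 217. 212. 186. 131. 164. 145.  99.
 100. 104. 110. 110.]
[170. 170. 170. 170. 170. 170. 171. 157. 104. 105. 107. 107. 105. 122.
 166. 192. 194. 182.]
```

```bash
python3 - <<'E'
from bench import arm
print(arm.job_done()); s=arm.read_state(); print(s["clock"],s["contact_force"])
E
```

```text
the job is handed in; nothing more can be done
None
the job is handed in; nothing more can be done
```

The rod is bottomed in the bore, the cursor's pointer is level with the rod's outer end face, and the job was handed in at about 26 s with nothing gripped.

- **Rod:** I took it by the head from its stand and slid it tip first over the vee into the bore until it stopped, about 84 mm in. After letting go, I pushed the end face again with the closed fingers. It did not move at 12 or 17 N, so I take that as the hard bottom.
- **Cursor:** I moved it by its knob in three steps: 60 mm, 9 mm, then a 0.6 mm correction after a look from above.
- **Last check:** After the final release, the wrist camera from directly above put the pointer blade's middle at 98.35 mm and the rod end at 98.45 mm. The rod end was within 0.1 mm of where it was before the last cursor correction. The arm was clear, reading close to zero force with the gripper open.
- **Disagreement:** The absolute reading of the rod end differs between views, from 95.7 to 98.5 mm from the block face. The fingertip contact put it at about 97 mm. I relied on the pointer and rod end in the same overhead picture, where most of that offset cancels.

The highest wrist force I read was about 26 N. The call after hand-in returned no state, so I did not see the scene after that point.

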